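# Clip the green counting chamber onto the stage

### The arm

A 7-joint arm with a two-finger parallel gripper is mounted at the origin on a cart in front of the work surface, level with it; the furniture and walls round the work are solid. World frame = base frame: x ahead of the robot, y to its left, z up, the work surface at z = 0. Lengths are in m, angles in rad, forces in N, time in s.
With the tool pointing down it reaches from about 0.425 to 0.875 m from the base axis. Payload 8.4 kg.
Tool frame: the origin (TCP) lies midway between the tips of the shut fingers; the grasp point (between the pads) lies 19 mm behind it; z points along the fingers, y is the direction in which the jaws open and shut (so a half turn about z gives the same grasp; the last joint's range is limited). The gripper opens to 87 mm and grips with 3 to 60 N. Pads are 19 mm wide; open, the fingers measure 117 mm over their backs; the gripper's body (75 mm by 190 mm) begins 51 mm behind the grasp point.
Start: joints at [-1.219, 0.333, 0.04, 1.465, -0.013, 1.343, -0.059], TCP at [0.283, 0.585, 0.223] pointing down, gripper open.
Joint ranges: [-2.58, 2.58], [-0.38, 2.09], [-1.3, 1.39], [0.25, 2.4], [-1.5, 4.64], [0.08, 2.09], [-2.65, 2.65]. Speed limits (rad/s): [2.22, 2.22, 2.79, 2.79, 3.14, 3.14, 3.14].

### API

Orientations are given as a rotation vector (axis times angle).
In Python, from workcell import arm, get_image, camera_info gives the robot as it stands. The module is installed in compiled form; this text tells all that it offers.
- The arm moves only by the tool carry_out, never from a script. Its argument "commands" is a list of rows, each an object with "gripper": the finger opening in mm, from 0 to 87; "translation": the shift along the tool's x, y, z in mm, a list of three; "angular": the turn, a rotation vector about the tool's x, y, z in degrees, a list of three. A call has 1 to 5 rows; each row is the pose to reach, as a shift and turn from the pose measured when the call began, along the tool's axes at that moment; what a row does not reach only later rows make up. A row lasts 1/10 s, in which the tool goes at most 50 mm and 8.59 degrees, less where a joint would pass 70% of its speed; a pose out of reach is approached as far as the arm can. A call with a gripper value outside its range is refused whole. The fingers move at their own pace and stop on an object; the grip force is fixed at half the most. Time passes only in rows, so rows that repeat a pose let the fingers close. It gives the time, the measured TCP pose, the force and the opening at its end, in the units of the state.
- arm.get_obs(): the state, without advancing time (a new reading comes with each control period).
- get_image(name): name is "scene" or "top"; returns the picture (480x640x3 uint8, red, green, blue); there is no depth.
- camera_info(name): a dict with "fx", "fy", "cx", "cy" (pixels), "k1" (the pictures are not rectified: a ray, as slopes to the right and down, at radius r is drawn at 1 + k1 r^2 times it, then the intrinsics apply), "extrinsics" (4x4, takes a point from camera to world coordinates). Camera axes: x right, y down, z forward; pixel columns grow to the right and rows downward; lengths in m; the calibration is good to about 2 mm. A picture is of the moment at which its call begins. camera_info takes no time and is no camera call.
- arm.job_done(): hands the job in, once; it reports no verdict.
The state is a dict: "clock": time; "q": joint angles; "joint_vel": joint speeds; "joint_torque": joint torques, N m; "ee_pos": TCP position; "eef_rot": TCP orientation; "wrist_force": force on the tool from outside, world axes, zero at the start; "torque": the same for the moment, N m; "finger_gap": finger opening in m.
Only numpy, scipy, OpenCV 4.12 (cv2) and the standard library are available. Lean on these libraries where they do the work, as an engineer would, in place of code of your own. Each camera call takes 0.05 s, during which the arm holds its last target. There are 200 camera calls.

### The job

Load the green glass counting chamber onto the narrow black bed of the grey stage: lay it flat on the open end of the bed and slide it lengthwise under the two steel spring clips, until it reaches the end stop and both clips have ridden up over its leading edge and snapped down into its groove. Leave it there, let go, and leave the milk-white chamber where it lies.

Things in the scene. Friction and masses are not known exactly. Their poses are not given: they have to be found in the camera images.
- chamber_green_mid (a point): Centre (half-way up) of a loose green glass plate, 76 (x, its length) x 36 (y) x 6 mm, 40 g, flat on the table. Two grooves, 4 mm deep, cross its whole width in the top, 10 to 28 mm either side of the middle; both ends alike. Full thickness only on the 20 mm middle platform (two silvered squares) and the 10 mm end lands. Grip across the width at the middle.
- chamber_white_mid (a point): Centre of the second loose chamber, same shape and size but opaque milk-white glass. Not wanted: it stays where it is.
- stage: Fixed grey stage. Origin on the table under the place of the loaded chamber's middle; x = slide-in direction (roughly away from the robot), z up. Foot 180 x 70 x 8 mm. Black bed 24 mm wide about y = 0, x = -90 (open end) to +55 mm, top at z = 30; a chamber overhangs it 6 mm each side. Stop face at x = +38.5, 5 mm high. Clip post at x = 65 to 85, 41 mm high.
- clip_left (a joint): Spring clip at y = +8 mm of the stage, 7 mm wide, hinged at the post (x = 75, z = 44), reaching back over the bed: nose lowest at x = 19, 1 mm above the bed; 35-degree ramp up to its tip at x = 5, z = 42. A chamber with its middle at x = -55 is clear of it. Angle in rad: 0 at rest, about 0.09 riding on the chamber, 0.015 snapped into the groove. Pressed down with about 1 N.
- clip_right (a joint): The same for the clip at y = -8 mm. Sliding the chamber under both clips takes a push of 5 to 12 N.
There are look-alikes about, which are no part of the job. What is shaped like the part that bears chamber_green_mid but orange or pink is not meant. What is shaped like the stage but pink is not meant.

How it is judged:
By the outcome, as a careful person would: the job done as asked, in the order asked, and still so for the second after the job is handed in, with the robot touching nothing.
It also fails if it takes over 38 s, if anything falls off the work surface, if the arm or the gripper's body presses on something with over 40 N, if the wrist force passes 120 N, or if a joint passes its speed limit or range.

## Working session

There is one attempt and no reset: what is moved stays moved. The work goes in short steps, Python scripts to look and compute and a tool call to move; the robot and the scene stay as the last step left them, time stands still between calls to the robot, and variables do not carry over. Pictures are saved under pics/ and viewed, about 8 in all and at most 12, crops included, and the job is handed in when it is done.

Besides the shell and the picture viewer there is one more tool, called after "Emit:" by a JSON object that holds its "name" and its "arguments", one argument or row to a line. carry_out: Moves the arm, as the interface text tells. Its arguments: {"type":"object","properties":{"commands":{"type":"array","items":{"type":"object","properties":{"gripper":{"type":"number"},"translation":{"type":"array","items":{"type":"number"}},"angular":{"type":"array","items":{"type":"number"}}}}}},"required":["commands"]}

```bash
mkdir -p pics; cat > h.py <<'E'
import numpy as np, cv2
from scipy.spatial.transform import Rotation as R
from workcell import arm, get_image, camera_info
def ray(cam,u,v):
    c=camera_info(cam); K=np.array([[c['fx'],0,c['cx']],[0,c['fy'],c['cy']],[0,0,1]],float)
    p=cv2.undistortPoints(np.array([[[u,v]]],float),K,np.array([c['k1'],0,0,0,0.]))[0,0]
    T=np.array(c['extrinsics']); return T[:3,3],T[:3,:3]@np.array([p[0],p[1],1])
def onz(cam,u,v,z):
    o,d=ray(cam,u,v); return o+d*(z-o[2])/d[2]
def proj(cam,P):
    c=camera_info(cam); T=np.linalg.inv(np.array(c['extrinsics'])); q=T[:3,:3]@np.array(P)+T[:3,3]
    s=q[:2]/q[2]; s=s*(1+c['k1']*(s@s)); return np.array([c['fx']*s[0]+c['cx'],c['fy']*s[1]+c['cy']])
def snap(cam,name):
    im=cv2.cvtColor(get_image(cam),cv2.COLOR_RGB2BGR); cv2.imwrite('pics/'+name+'.png',im); return im
def totool(dw):
    o=arm.get_obs(); return R.from_rotvec(o['eef_rot']).inv().apply(dw)*1000
E
python3 - <<'E'
from h import *
for c in('top','scene'):
    snap(c,c+'0'); print(c,camera_info(c))
print(arm.get_obs())
E
```

```text
top {'fx': 480.59709235287886, 'fy': 480.59709235287886, 'cx': 316.9461750154928, 'cy': 232.41216289017538, 'k1': -0.06905828607468266, 'extrinsics': array([[-3.80380641e-03, -9.96245443e-01,  8.64901691e-02,
         4.45201067e-01],
       [-9.99472321e-01,  9.97496751e-04, -3.24666683e-02,
        -7.73537766e-02],
       [ 3.22584967e-02, -8.65680270e-02, -9.95723539e-01,
         1.13222375e+00],
       [ 0.00000000e+00,  0.00000000e+00,  0.00000000e+00,
         1.00000000e+00]])}
scene {'fx': 441.2355354605615, 'fy': 441.2355354605615, 'cx': 316.3698679117904, 'cy': 244.61133202627755, 'k1': -0.02838520975351184, 'extrinsics': array([[ 0.73316711, -0.29699503,  0.61176789, -0.00296164],
       [-0.67984501, -0.34210411,  0.64867213, -0.66082375],
       [ 0.01663591, -0.89149242, -0.45273007,  0.45779019],
       [ 0.        ,  0.        ,  0.        ,  1.        ]])}
{'clock': 0.1, 'q': array([-1.21922235,  0.33383669,  0.03985361,  1.46620508, -0.01342486,
        1.34328792, -0.05844985]), 'joint_vel': array([-0.00014261, -0.00051748,  0.00109349, -0.00271476, -0.00077983,
       -0.00090743,  0.00161434]), 'joint_torque': array([ 5.03987030e-03, -6.57811260e+01,  1.34064574e+00, -4.04698813e+01,
       -5.95365954e-02,  4.10290668e-02,  5.80967117e-05]), 'ee_pos': array([0.2829967 , 0.58467961, 0.22173934]), 'eef_rot': array([-7.01963123e-01, -3.06189410e+00,  2.27396314e-03]), 'wrist_force': array([0.36634273, 0.13180491, 0.40319423]), 'torque': array([-0.01656243,  0.01283438, -0.01908896]), 'finger_gap': 0.08721095042242492}
```

View pics/top0.png

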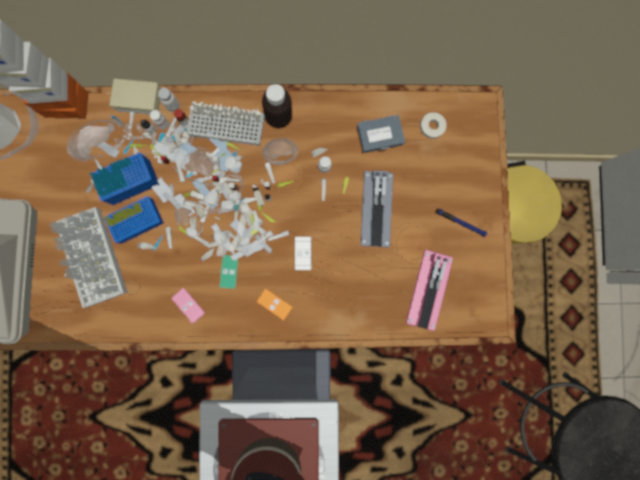

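View pics/scene0.png

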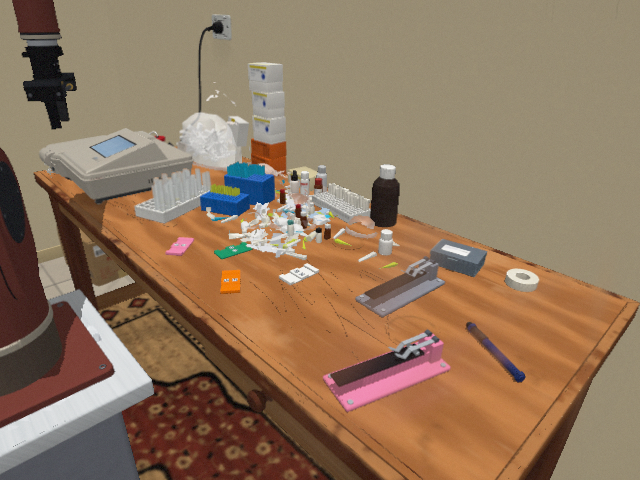

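The top view shows the candidate plates: green (229,271), white (303,253), orange (274,304) and pink (188,305). It also shows the stages, grey (376,208) and pink (430,290). I choose the green plate and the grey stage, and check both in one close crop while measuring.

```bash
cat > m.py <<'E'
from h import *
def rect(cam,mask,z,near=None):
    cs,_=cv2.findContours(mask,cv2.RETR_EXTERNAL,cv2.CHAIN_APPROX_NONE)
    c=max(cs,key=cv2.contourArea)
    P=np.array([onz(cam,*p[0],z)[:2] for p in c],np.float32)*1000
    return cv2.minAreaRect(P), cv2.boundingRect(c)
E
python3 - <<'E'
from m import *
im=cv2.imread('pics/top0.png'); hsv=cv2.cvtColor(im,cv2.COLOR_BGR2HSV)
def roi(m,x0,x1,y0,y1):
    o=np.zeros_like(m); o[y0:y1,x0:x1]=m[y0:y1,x0:x1]; return o
g=roi(cv2.inRange(hsv,(65,90,50),(90,255,255)),205,255,245,300)
print('green',rect('top',g,.006))
w=roi(cv2.inRange(hsv,(0,0,150),(180,60,255)),285,320,230,280)
print('white',rect('top',w,.006))
f=roi(cv2.inRange(hsv,(0,0,0),(180,90,255)),350,405,160,255)
print('foot',rect('top',f,.008))
b=roi(cv2.inRange(hsv,(0,0,0),(180,255,60)),350,405,190,252)
print('bed',rect('top',b,.030))
s=cv2.imread('pics/scene0.png')
a=cv2.resize(im[235:305,200:320],(600,350),interpolation=cv2.INTER_CUBIC)
b2=cv2.resize(im[160:260,345:410],None,fx=3.5,fy=3.5,interpolation=cv2.INTER_CUBIC)
c2=cv2.resize(s[235:265,205:265],(360,180),interpolation=cv2.INTER_CUBIC)
W=np.zeros((600,800,3),np.uint8); W[:350,:570]=a[:,:570]; W[:350,572:572+b2.shape[1]]=b2[:350,:228]; W[360:540,:360]=c2
d2=cv2.resize(s[250:320,350:450],(400,280)[:2]);W[300+20:600,400:800]=np.where(W[320:600,400:800]>0,W[320:600,400:800],d2)
cv2.imwrite('pics/crop0.png',W)
E
```

```text
green (((430.95306396484375, 93.45347595214844), (32.56074142456055, 30.14051055908203), 89.9044418334961), (221, 274, 15, 14))
white (((494.745361328125, -80.0405502319336), (39.913124084472656, 79.70609283447266), 89.93025207519531), (294, 236, 18, 35))
foot (((601.26220703125, -255.84378051757812), (72.30670166015625, 184.76072692871094), 86.41690826416016), (360, 170, 34, 78))
bed (((574.7947387695312, -252.47789001464844), (17.07502555847168, 61.215213775634766), 85.27759552001953), (373, 205, 9, 27))
```

View pics/crop0.png

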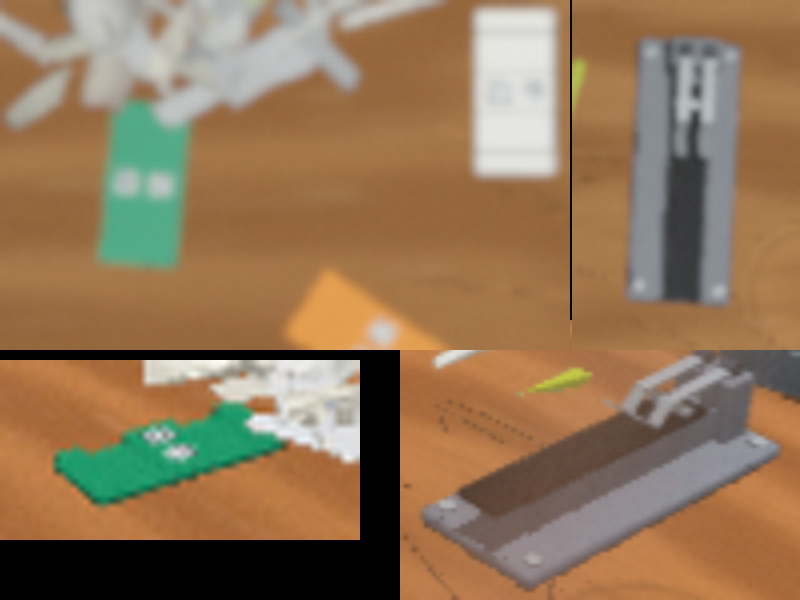

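The crop confirms the green grooved plate, with its far-right corner touched by litter, and the plain grey stage with its open end nearest the robot. Next I measure both properly.

```bash
python3 - <<'E'
from m import *
im=cv2.imread('pics/top0.png'); sc=cv2.imread('pics/scene0.png')
def sub(m,x0,x1,y0,y1):
    o=np.zeros_like(m); o[y0:y1,x0:x1]=m[y0:y1,x0:x1]; return o
b,g,r=[im[...,i].astype(int) for i in range(3)]
gm=sub(((g>r+20)&(g>b+5)).astype(np.uint8)*255,205,255,245,300)
gm=cv2.morphologyEx(gm,cv2.MORPH_CLOSE,np.ones((7,7)))
print('green',rect('top',gm,.005))
# left and right edges by row
L=[];Rr=[]
for v in range(262,286):
    xs=np.where(gm[v])[0]; L.append(onz('top',xs[0]-.5,v,.006)[:2]); Rr.append(onz('top',xs[-1]+.5,v,.006)[:2])
for e in(L,Rr): e=np.array(e); k=np.polyfit(e[:,0],e[:,1],1); print('edge yaw',np.degrees(np.arctan(k[0])),'y at .43',np.polyval(k,.43))
print('squares',onz('top',228.6,271.8,.006))
# scene squares (crop 6x from 205,235)
print('squares scene',onz('scene',205+169/6,235+(444-360)/6,.006))
# stage: foot edges rows
hsv=cv2.cvtColor(im,cv2.COLOR_BGR2HSV)
f=sub(cv2.inRange(hsv,(0,0,0),(180,100,255)),350,405,160,255)
d=sub(cv2.inRange(hsv,(0,0,0),(180,255,75)),364,396,208,252)
def edges(m,rows,z,x):
    out=[]
    for s in(0,-1):
        e=np.array([onz('top',np.where(m[v])[0][s]+(-.5 if s==0 else .5),v,z)[:2] for v in rows])
        k=np.polyfit(e[:,0],e[:,1],1); out.append((np.degrees(np.arctan(k[0])),np.polyval(k,x)))
    return out
print('foot',edges(f,range(180,240),.008,.55))
print('bed',edges(d,range(212,240),.03,.55))
for v in range(238,252): print(v,im[v,376],int(f[v,370]>0),int(f[v,366]>0),end=' ')
print()
print('gray row',[im[225,u].mean().round() for u in range(356,398)])
print('bed end', [ (v,onz('top',376,v,.03)[:2].round(4)) for v in (244,246)], 'foot end',[(v,onz('top',368,v,.008)[:2].round(4)) for v in(244,246)])
for n,P in dict(foot_nl=(-.09,.035,.008),foot_nr=(-.09,-.035,.008),bed_n=(-.09,0,.03),post=(.065,0,.041)).items():
    a=np.radians(-3.6);P=np.array(P);Q=[.600+np.cos(a)*P[0]-np.sin(a)*P[1],-.2558+np.sin(a)*P[0]+np.cos(a)*P[1],P[2]]
    print(n,np.round(Q,4),proj('top',Q).round(1),proj('scene',Q).round(1))
E
```

```text
green (((452.4241943359375, 92.53907775878906), (35.906803131103516, 75.2646484375), 85.30628967285156), (220, 255, 18, 33))
edge yaw -4.695746003660725 y at .43 0.11222497819174584
edge yaw -4.161003381629824 y at .43 0.0758879135303184
squares [0.45113225 0.09218797 0.006     ]
squares scene [0.45434226 0.09120372 0.006     ]
foot [(np.float64(-3.5600972010915983), np.float64(-0.2161338657469477)), (np.float64(-3.702777638737704), np.float64(-0.2888393223150772))]
bed [(np.float64(-3.3119453191990487), np.float64(-0.24008116015474082)), (np.float64(-3.9095356621370922), np.float64(-0.261678401097678))]
238 [61 60 58] 1 1 239 [62 60 58] 1 1 240 [61 59 57] 1 1 241 [62 61 58] 1 1 242 [62 59 58] 1 1 243 [62 60 59] 1 1 244 [67 66 64] 1 1 245 [75 77 83] 1 1 246 [ 80  94 118] 1 1 247 [ 76 108 147] 0 0 248 [ 71 112 157] 0 0 249 [ 68 111 157] 0 0 250 [ 67 110 156] 0 0 251 [ 67 111 157] 0 0 
gray row [np.float64(121.0), np.float64(121.0), np.float64(121.0), np.float64(121.0), np.float64(123.0), np.float64(125.0), np.float64(132.0), np.float64(139.0), np.float64(142.0), np.float64(143.0), np.
[... 290 characters left out ...]
np.float64(96.0), np.float64(124.0), np.float64(137.0), np.float64(142.0), np.float64(143.0), np.float64(144.0), np.float64(144.0), np.float64(139.0), np.float64(131.0), np.float64(125.0), np.float64(123.0), np.float64(123.0), np.float64(125.0), np.float64(123.0), np.float64(124.0), np.float64(123.0)]
bed end [(244, array([ 0.5139, -0.2497])), (246, array([ 0.5093, -0.2496]))] foot end [(244, array([ 0.5153, -0.2342])), (246, array([ 0.5106, -0.2341]))]
foot_nl [ 0.5124 -0.2152  0.008 ] [360.  245.3] [353.2 296.7]
foot_nr [ 0.508  -0.2851  0.008 ] [389.5 247.1] [381.1 314.6]
bed_n [ 0.5102 -0.2501  0.03  ] [376.2 245.6] [367.6 295. ]
post [ 0.6649 -0.2599  0.041 ] [380.1 178.7] [424.3 263.1]
```

Emit:
{"name": "carry_out", "arguments": {
  "commands": [
    {"gripper":60,"translation":[-366,-369,0],"angular":[0,0,-21.3]},
    {"gripper":60,"translation":[-366,-369,0],"angular":[0,0,-21.3]},
    {"gripper":60,"translation":[-366,-369,0],"angular":[0,0,-21.3]},
    {"gripper":60,"translation":[-366,-369,0],"angular":[0,0,-21.3]},
    {"gripper":60,"translation":[-366,-369,0],"angular":[0,0,-21.3]}
  ]
}}

```text
clock: 0.6
ee_pos: [0.3644, 0.3463, 0.2221]
eef_rot: [-0.124, -3.138, 0.002]
wrist_force: [0.7, -0.2, 0.2]
finger_gap: 0.0614
```

```bash
cat > go.py <<'E'
import sys
from h import *
# go.py x y z yaw : tool shift/turn needed (mm, deg) to reach, tool down, jaw axis at yaw+90
x,y,z,yaw=map(float,sys.argv[1:5]); o=arm.get_obs(); r=R.from_rotvec(o['eef_rot'])
c=-np.array([np.cos(np.radians(yaw)),np.sin(np.radians(yaw)),0]); zz=np.array([0,0,-1.])
G=R.from_matrix(np.c_[c,np.cross(zz,c),zz])
print('t',o['clock'],'pos',o['ee_pos'].round(4),'F',o['wrist_force'].round(1),'gap',round(o['finger_gap']*1000,1),'q',o['q'].round(2))
print('trans',(r.inv().apply(np.array([x,y,z])-o['ee_pos'])*1000).round(1),'ang',np.degrees((r.inv()*G).as_rotvec()).round(2))
E
python3 go.py .452 .0923 .12 -4.5
```

```text
t 0.6 pos [0.3644 0.3463 0.2221] F [ 0.7 -0.2  0.2] gap 61.4 q [-0.96  0.03  0.11  1.82 -0.    1.29  0.65]
trans [-107.4 -246.2  102.4] ang [-0.09 -0.04 -0.02]
```

Emit:
{"name": "carry_out", "arguments": {
  "commands": [
    {"gripper":60,"translation":[-107,-246,30],"angular":[0,0,0]},
    {"gripper":60,"translation":[-107,-246,60],"angular":[0,0,0]},
    {"gripper":60,"translation":[-107,-246,100],"angular":[0,0,0]},
    {"gripper":60,"translation":[-107,-246,130],"angular":[0,0,0]},
    {"gripper":60,"translation":[-107,-246,130],"angular":[0,0,0]}
  ]
}}

```text
clock: 1.1
ee_pos: [0.4371, 0.1341, 0.1245]
eef_rot: [0.124, 3.139, -0.001]
wrist_force: [0.9, 0.3, -0.2]
finger_gap: 0.0599
```

Emit:
{"name": "carry_out", "arguments": {
  "commands": [
    {"gripper":60,"translation":[0,0,0],"angular":[0,0,0]},
    {"gripper":60,"translation":[0,0,0],"angular":[0,0,0]}
  ]
}}

```text
clock: 1.3
ee_pos: [0.4367, 0.133, 0.1238]
eef_rot: [-0.128, -3.138, 0.002]
wrist_force: [-0.6, 1.5, -0.5]
finger_gap: 0.0598
```

```bash
python3 go.py .452 .0923 .002 -4.5; python3 -c "
from h import *
a=snap('top','top1');s=snap('scene','scene1')
W=np.zeros((600,800,3),np.uint8)
W[:480,:400]=cv2.resize(a[225:321,190:270],(400,480)); W[:480,400:]=cv2.resize(s[170:290,185:285],(400,480)); cv2.imwrite('pics/c1.png',W)"
```

```text
t 1.3 pos [0.4367 0.133  0.1238] F [-0.6  1.5 -0.5] gap 59.8 q [-0.73  0.01  0.34  2.05 -0.    1.08  1.1 ]
trans [-18.8 -39.1 121.9] ang [-0.09 -0.08 -0.18]
```

View pics/c1.png

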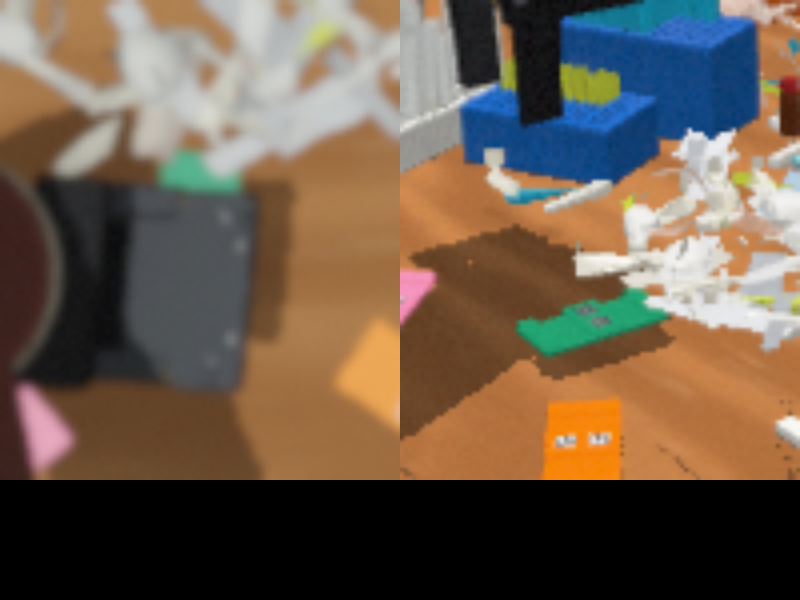

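The crop shows the green plate undisturbed and the fingers up-left of it. Next I go over the plate and then down.

Emit:
{"name": "carry_out", "arguments": {
  "commands": [
    {"gripper":60,"translation":[-19,-39,0],"angular":[0,0,0]},
    {"gripper":60,"translation":[-19,-39,30],"angular":[0,0,0]},
    {"gripper":60,"translation":[-19,-39,60],"angular":[0,0,0]},
    {"gripper":60,"translation":[-19,-39,80],"angular":[0,0,0]},
    {"gripper":60,"translation":[-19,-39,80],"angular":[0,0,0]}
  ]
}}

```text
clock: 1.9
ee_pos: [0.4516, 0.0958, 0.0435]
eef_rot: [-0.119, -3.137, 0.002]
wrist_force: [-0.1, -0.2, 0.6]
finger_gap: 0.06
```

```bash
python3 go.py .452 .0923 .002 -4.5
```

```text
t 1.9 pos [0.4516 0.0958 0.0435] F [-0.1 -0.2  0.6] gap 60.0 q [-0.67  0.14  0.38  2.12 -0.07  0.9   1.25]
trans [-0.8 -3.4 41.5] ang [-0.09 -0.13  0.16]
```

Emit:
{"name": "carry_out", "arguments": {
  "commands": [
    {"gripper":60,"translation":[-0.8,-3.4,20],"angular":[0,0,0.2]},
    {"gripper":60,"translation":[-0.8,-3.4,36],"angular":[0,0,0.2]},
    {"gripper":60,"translation":[-0.8,-3.4,41],"angular":[0,0,0.2]},
    {"gripper":60,"translation":[-0.8,-3.4,41.5],"angular":[0,0,0.2]},
    {"gripper":60,"translation":[-0.8,-3.4,41.5],"angular":[0,0,0.2]}
  ]
}}

```text
clock: 2.4
ee_pos: [0.4529, 0.093, 0.0031]
eef_rot: [-0.123, -3.138, 0.001]
wrist_force: [1.0, -0.1, -0.7]
finger_gap: 0.0599
```

```bash
python3 go.py .452 .0923 .002 -4.5
```

```text
t 2.4 pos [0.4529 0.093  0.0031] F [ 1.  -0.1 -0.7] gap 59.9 q [-0.65  0.21  0.38  2.15 -0.11  0.8   1.29]
trans [ 0.8 -0.7  1.1] ang [-0.05 -0.06 -0.01]
```

Emit:
{"name": "carry_out", "arguments": {
  "commands": [
    {"gripper":30,"translation":[0.5,-0.7,1],"angular":[0,0,0]},
    {"gripper":30,"translation":[0.5,-0.7,1],"angular":[0,0,0]},
    {"gripper":30,"translation":[0.5,-0.7,1],"angular":[0,0,0]},
    {"gripper":30,"translation":[0.5,-0.7,1],"angular":[0,0,0]},
    {"gripper":30,"translation":[0.5,-0.7,1],"angular":[0,0,0]}
  ]
}}

```text
clock: 2.9
ee_pos: [0.4524, 0.0924, 0.0024]
eef_rot: [-0.124, -3.138, 0.001]
wrist_force: [-1.0, 0.0, 2.2]
finger_gap: 0.0355
```

Emit:
{"name": "carry_out", "arguments": {
  "commands": [
    {"gripper":20,"translation":[0,0,0],"angular":[0,0,0]},
    {"gripper":20,"translation":[0,0,-20],"angular":[0,0,0]},
    {"gripper":20,"translation":[0,0,-50],"angular":[0,0,0]},
    {"gripper":20,"translation":[0,0,-100],"angular":[0,0,0]},
    {"gripper":20,"translation":[0,0,-100],"angular":[0,0,0]}
  ]
}}

```text
clock: 3.4
ee_pos: [0.4559, 0.0933, 0.1077]
eef_rot: [0.124, 3.132, 0.005]
wrist_force: [0.3, 0.1, -0.4]
finger_gap: 0.0353
```

```bash
python3 go.py .538 -.2515 .13 -3.6; python3 -c "
from h import *
a=snap('top','top2');s=snap('scene','scene2')
cv2.imwrite('pics/c2.png',cv2.resize(s[130:300,160:360],(800,600)[:2]))"
```

```text
t 3.4 pos [0.4559 0.0933 0.1077] F [ 0.3  0.1 -0.4] gap 35.3 q [-0.68  0.04  0.4   2.06 -0.02  1.03  1.22]
trans [-109.3 -337.1  -22.7] ang [ 0.2   0.38 -0.93]
```

View pics/c2.png

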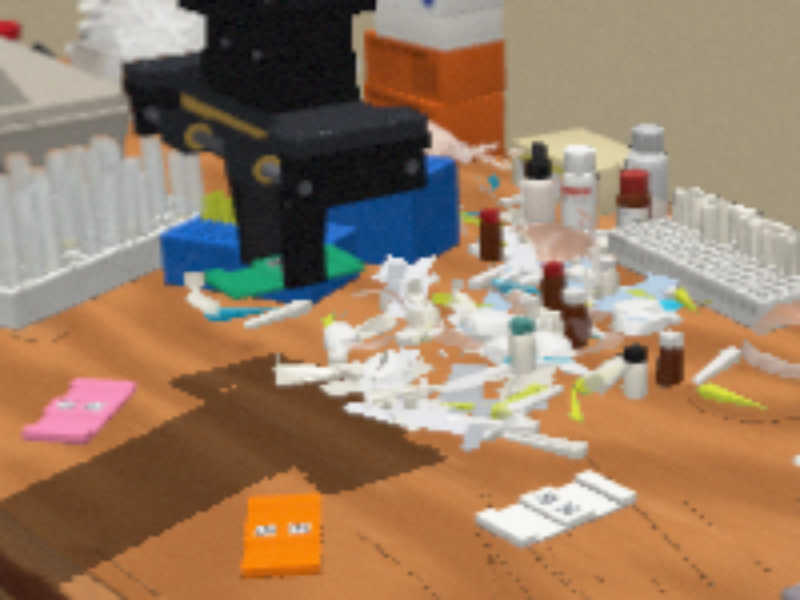

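The plate hangs level in the fingers, its middle at about (285,270) in the crop, and nothing else has moved. I carry it to the stage.

Emit:
{"name": "carry_out", "arguments": {
  "commands": [
    {"gripper":20,"translation":[-109,-337,-30],"angular":[0,0,-0.9]},
    {"gripper":20,"translation":[-109,-337,-30],"angular":[0,0,-0.9]},
    {"gripper":20,"translation":[-109,-337,-30],"angular":[0,0,-0.9]},
    {"gripper":20,"translation":[-109,-337,-30],"angular":[0,0,-0.9]},
    {"gripper":20,"translation":[-109,-337,-30],"angular":[0,0,-0.9]}
  ]
}}

```text
clock: 4.0
ee_pos: [0.51, -0.1514, 0.1228]
eef_rot: [-0.098, -3.139, -0.001]
wrist_force: [-0.0, 1.2, -0.3]
finger_gap: 0.0349
```

Emit:
{"name": "carry_out", "arguments": {
  "commands": [
    {"gripper":20,"translation":[0,0,0],"angular":[0,0,0]}
  ]
}}

```text
clock: 4.1
ee_pos: [0.5095, -0.1588, 0.1223]
eef_rot: [-0.111, -3.139, 0.005]
wrist_force: [-0.5, 0.3, -0.0]
finger_gap: 0.0355
```

```bash
python3 go.py .540 -.2507 .09 -3.6
```

```text
t 4.1 pos [ 0.5095 -0.1588  0.1223] F [-0.5  0.3 -0. ] gap 35.5 q [-0.35  0.2   0.64  1.9  -0.13  1.09  1.84]
trans [-36.9 -89.4  32.6] ang [-0.18 -0.05 -0.45]
```

Emit:
{"name": "carry_out", "arguments": {
  "commands": [
    {"gripper":20,"translation":[-37,-89,0],"angular":[0,0,-0.5]},
    {"gripper":20,"translation":[-37,-89,0],"angular":[0,0,-0.5]},
    {"gripper":20,"translation":[-37,-89,15],"angular":[0,0,-0.5]},
    {"gripper":20,"translation":[-37,-89,33],"angular":[0,0,-0.5]},
    {"gripper":20,"translation":[-37,-89,33],"angular":[0,0,-0.5]}
  ]
}}

```text
clock: 4.6
ee_pos: [0.5376, -0.2494, 0.0857]
eef_rot: [-0.098, -3.132, 0.003]
wrist_force: [-0.2, -0.2, -0.4]
finger_gap: 0.0354
```

Emit:
{"name": "carry_out", "arguments": {
  "commands": [
    {"gripper":20,"translation":[0,0,0],"angular":[0,0,0]}
  ]
}}

```text
clock: 4.7
ee_pos: [0.5371, -0.2489, 0.085]
eef_rot: [-0.098, -3.131, 0.003]
wrist_force: [0.1, -0.1, -0.4]
finger_gap: 0.0352
```

```bash
python3 go.py .540 -.2507 .04 -3.6; python3 -c "
from h import *
a=snap('top','top3');s=snap('scene','scene3')
W=np.zeros((600,800,3),np.uint8)
W[:600,:300]=cv2.resize(a[150:270,345:405],(300,600)); W[:500,300:]=cv2.resize(s[215:335,335:455],(500,500)); cv2.imwrite('pics/c3.png',W)"
```

```text
t 4.7 pos [ 0.5371 -0.2489  0.085 ] F [ 0.1 -0.1 -0.4] gap 35.2 q [-0.17  0.38  0.65  1.79 -0.26  1.06  2.08]
trans [-3.4 -1.5 45. ] ang [-0.11 -0.53  0.02]
```

View pics/c3.png

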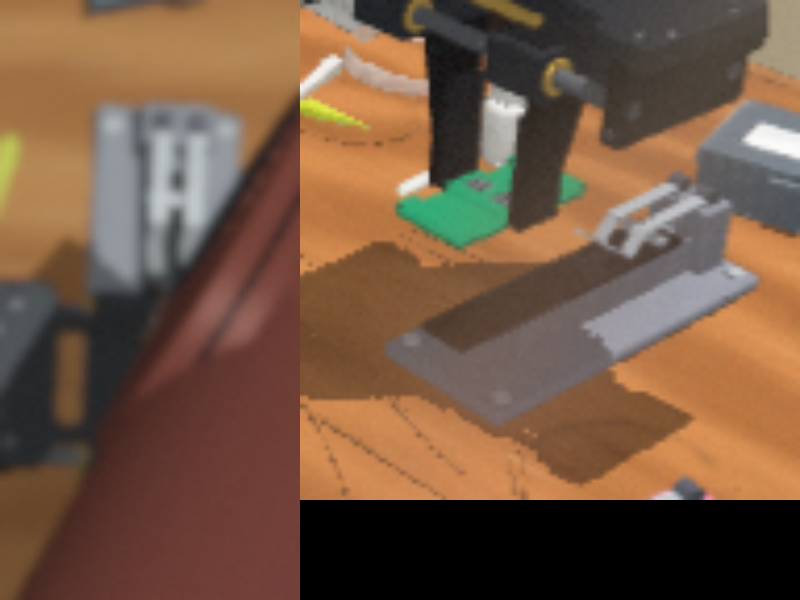

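Top is now blocked by the arm. Scene shows the level plate above the bed with the clips free. I lower it close to the bed and compare in the scene view.

Emit:
{"name": "carry_out", "arguments": {
  "commands": [
    {"gripper":20,"translation":[-3.4,-1.5,15],"angular":[0,-0.5,0]},
    {"gripper":20,"translation":[-3.4,-1.5,35],"angular":[0,-0.5,0]},
    {"gripper":20,"translation":[-3.4,-1.5,45],"angular":[0,-0.5,0]},
    {"gripper":20,"translation":[-3.4,-1.5,45],"angular":[0,-0.5,0]},
    {"gripper":20,"translation":[-3.4,-1.5,45],"angular":[0,-0.5,0]}
  ]
}}

```text
clock: 5.3
ee_pos: [0.5405, -0.2505, 0.0411]
eef_rot: [0.097, 3.14, -0.003]
wrist_force: [0.2, -0.8, -0.1]
finger_gap: 0.0352
```

```bash
python3 go.py .540 -.2507 .033 -3.6; python3 - <<'E'
from h import *
s=snap('scene','scene4')
cv2.imwrite('pics/c4.png',cv2.resize(s[230:320,345:445],(800,600)[:2],interpolation=cv2.INTER_CUBIC))
o=arm.get_obs(); p=o['ee_pos']; a=np.radians(-3.6); ex=np.array([np.cos(a),np.sin(a),0]); ey=np.array([-ex[1],ex[0],0])
b=lambda q:((np.array(q)-[345,230])*[8,600/90]).round(0)
z=p[2]-.0024
for n,sx,sy in(('nearL',-.038,.018),('nearR',-.038,-.018),('farR',.038,-.018)):
    q=p+sx*ex+sy*ey; print(n,b(proj('scene',[q[0],q[1],z])),b(proj('scene',[q[0],q[1],z+.006])))
O=np.array([.6,-.2545,0])
for n,sx,sy in(('bednL',-.09,.012),('bednR',-.09,-.012),('bedR at 0',0,-.012)):
    q=O+sx*ex+sy*ey; q[2]=.03; print(n,b(proj('scene',q)))
E
```

```text
t 5.3 pos [ 0.5405 -0.2505  0.0411] F [ 0.2 -0.8 -0.1] gap 35.2 q [-0.15  0.44  0.63  1.82 -0.3   0.98  2.12]
trans [ 0.5 -0.2  8.1] ang [-0.11  0.03  0.06]
nearL [ 97. 383.] [ 99. 363.]
nearR [214. 442.] [216. 423.]
farR [450. 346.] [453. 328.]
bednL [138. 412.]
bednR [215. 451.]
bedR at 0 [488. 340.]
```

View pics/c4.png

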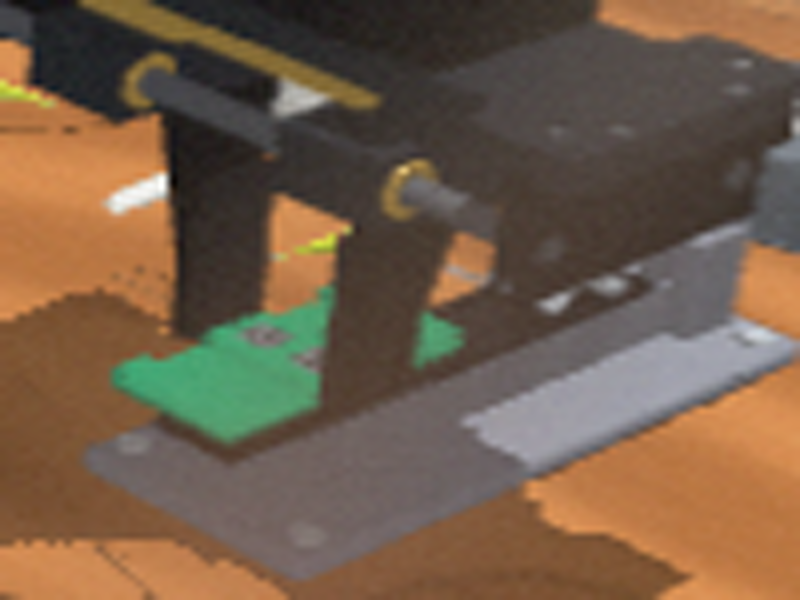

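The plate is over the bed, near-right corner at (232,443) and bed corner at (230,462). It may sit about 3 mm to the left. I set it down, then re-check.

Emit:
{"name": "carry_out", "arguments": {
  "commands": [
    {"gripper":20,"translation":[0.5,0,4],"angular":[0,0,0]},
    {"gripper":20,"translation":[0.5,0,6.5],"angular":[0,0,0]},
    {"gripper":20,"translation":[0.5,0,6.5],"angular":[0,0,0]},
    {"gripper":20,"translation":[0.5,0,6.5],"angular":[0,0,0]}
  ]
}}

```text
clock: 5.75
ee_pos: [0.5403, -0.2507, 0.0349]
eef_rot: [0.097, 3.139, -0.003]
wrist_force: [0.9, -0.2, -0.9]
finger_gap: 0.035
```

```bash
python3 go.py .540 -.2507 .032 -3.6; python3 - <<'E'
from h import *
s=snap('scene','scene5')
cv2.imwrite('pics/c5.png',cv2.resize(s[265:310,350:410],(800,600),interpolation=cv2.INTER_CUBIC))
E
```

```text
t 5.75 pos [ 0.5403 -0.2507  0.0349] F [ 0.9 -0.2 -0.9] gap 35.0 q [-0.14  0.45  0.62  1.83 -0.31  0.97  2.12]
trans [ 0.3 -0.1  2.9] ang [-0.12  0.07  0.05]
```

View pics/c5.png

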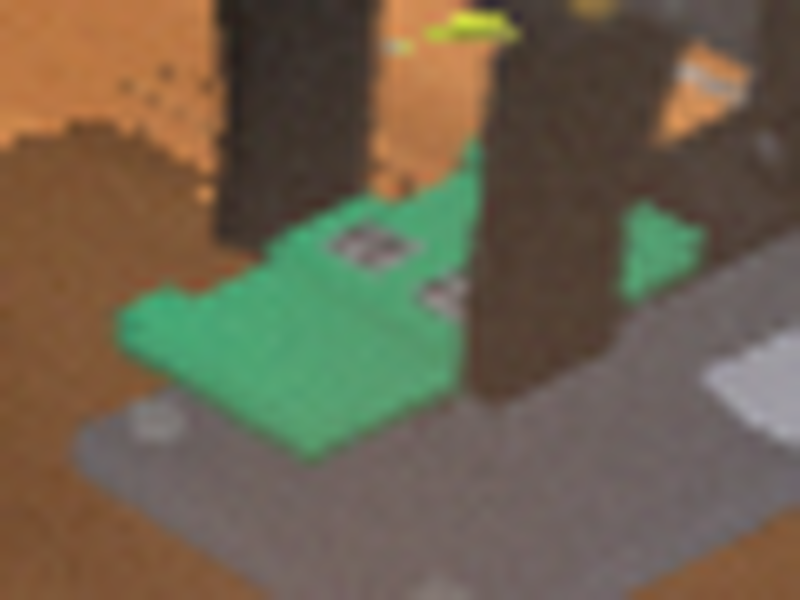

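Emit:
{"name": "carry_out", "arguments": {
  "commands": [
    {"gripper":20,"translation":[0.3,0,1.5],"angular":[0,0,0]},
    {"gripper":20,"translation":[0.3,0,1.5],"angular":[0,0,0]},
    {"gripper":20,"translation":[0.3,0,1.5],"angular":[0,0,0]}
  ]
}}

```text
clock: 6.1
ee_pos: [0.54, -0.2506, 0.0334]
eef_rot: [0.097, 3.139, -0.003]
wrist_force: [0.0, 0.4, 0.1]
finger_gap: 0.0353
```

Emit:
{"name": "carry_out", "arguments": {
  "commands": [
    {"gripper":20,"translation":[0,0,1],"angular":[0,0,0]},
    {"gripper":20,"translation":[0,0,1],"angular":[0,0,0]},
    {"gripper":20,"translation":[0,0,1],"angular":[0,0,0]}
  ]
}}

```text
clock: 6.4
ee_pos: [0.5401, -0.2507, 0.0325]
eef_rot: [0.097, 3.139, -0.003]
wrist_force: [0.5, -0.6, 0.5]
finger_gap: 0.0351
```

Emit:
{"name": "carry_out", "arguments": {
  "commands": [
    {"gripper":20,"translation":[0,0,1],"angular":[0,0,0]},
    {"gripper":20,"translation":[0,0,1],"angular":[0,0,0]},
    {"gripper":20,"translation":[0,0,1],"angular":[0,0,0]}
  ]
}}

```text
clock: 6.7
ee_pos: [0.5402, -0.2507, 0.0324]
eef_rot: [0.097, 3.138, -0.003]
wrist_force: [-3.8, 1.9, 10.7]
finger_gap: 0.0349
```

```bash
python3 - <<'E'
from h import *
s=snap('scene','scene6'); s3=cv2.imread('pics/scene3.png')
a=np.radians(-3.6); ex=np.array([np.cos(a),np.sin(a),0]); ey=np.array([-ex[1],ex[0],0]); O=np.array([.6,-.2545,0])
loc=lambda P:(np.array([(P-O)@ex,(P-O)@ey])*1000).round(1)
print('bed nR c4',loc(onz('scene',373.75,299.3,.03)))
print('plate nR c4',loc(onz('scene',374,296.5,.0387)),'nLtop',loc(onz('scene',345+115/8,230+365/6.667,.0447)))
print('plate nR c5',loc(onz('scene',373.6,299.5,.0325)))
print('TCP',loc(arm.get_obs()['ee_pos']))
W=np.zeros((600,800,3),np.uint8)
W[:,:400]=cv2.resize(s[270:315,348:378],(400,600),interpolation=cv2.INTER_CUBIC)
W[:,400:]=cv2.resize(s3[270:315,348:378],(400,600),interpolation=cv2.INTER_CUBIC)
cv2.imwrite('pics/c6.png',W)
E
```

```text
bed nR c4 [-91.  -17.4]
plate nR c4 [-94.4 -20.3] nLtop [-94.8  15.6]
plate nR c5 [-94.5 -20.1]
TCP [-60.   0.]
```

View pics/c6.png

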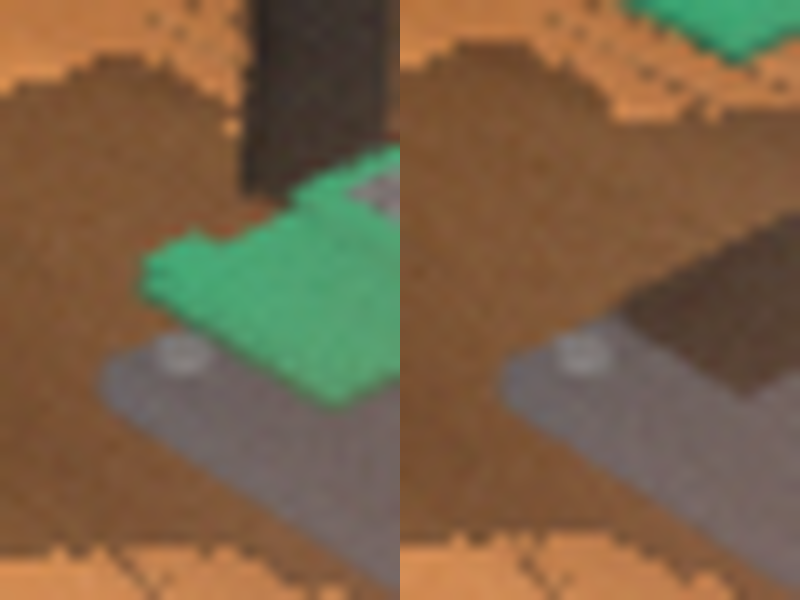

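```bash
python3 - <<'E'
from h import *
a=np.radians(-3.6); ex=np.array([np.cos(a),np.sin(a),0]); ey=np.array([-ex[1],ex[0],0]); O=np.array([.6,-.2545,0])
loc=lambda P:(np.array([(P-O)@ex,(P-O)@ey])*1000).round(1)
for n,u,v in(('bed nR',345,395),('bed nL',212,312),('plate nR',337,408),('plate nL',145,298)):
    print(n,loc(onz('scene',348+u/13.333,270+v/13.333,.03)))
E
```

```text
bed nR [-91.6 -18.2]
bed nL [-91.4   6.4]
plate nR [-94.5 -19.7]
plate nL [-96.1  14.3]
```

Measured in the scene view alone, the plate sits about 3 mm left of the bed's centreline. I lift it slightly, shift it right, and set it down again.

Emit:
{"name": "carry_out", "arguments": {
  "commands": [
    {"gripper":20,"translation":[0,0,-3],"angular":[0,0,0]},
    {"gripper":20,"translation":[3,-3.2,-4],"angular":[0,0,0]},
    {"gripper":20,"translation":[3,-3.2,-3],"angular":[0,0,0]},
    {"gripper":20,"translation":[3,-3.2,0],"angular":[0,0,0]},
    {"gripper":20,"translation":[3,-3.2,0.5],"angular":[0,0,0]}
  ]
}}

```text
clock: 7.25
ee_pos: [0.5369, -0.254, 0.0324]
eef_rot: [0.098, 3.138, -0.002]
wrist_force: [-4.6, 1.9, 14.7]
finger_gap: 0.0351
```

```bash
python3 go.py .537 -.2539 .032 -3.6; python3 - <<'E'
from h import *
s=snap('scene','scene7'); b,g,r=[s[...,i].astype(int) for i in range(3)]
m=((g>r+15)&(g>b+5)).astype(np.uint8); m[:265]=0; m[310:]=0; m[:,:345]=0; m[:,376:]=0
c=max(cv2.findContours(m,0,1)[0],key=cv2.contourArea)[:,0]
a=np.radians(-3.6); ex=np.array([np.cos(a),np.sin(a),0]); ey=np.array([-ex[1],ex[0],0]); O=np.array([.6,-.2545,0])
loc=lambda P:(np.array([(P-O)@ex,(P-O)@ey])*1000).round(1)
for nm in('scene6','scene7'):
    s=cv2.imread(f'pics/{nm}.png').astype(int); m=(s[...,1]>s[...,2]+15)&(s[...,1]>s[...,0]+5)
    m[:265]=0;m[310:]=0;m[:,:345]=0
    # lowest green pixel per column = bottom near edge / right edge
    cols=[u for u in range(356,378) if m[:,u].any()]; bot=[np.where(m[:,u])[0].max()+.5 for u in cols]
    print(nm,list(zip(cols,bot))); i=int(np.argmax(bot)); print(loc(onz('scene',cols[i],bot[i],.03)),loc(onz('scene',cols[0],bot[0],.03)))
E
```

```text
t 7.25 pos [ 0.5369 -0.254   0.0324] F [-4.6  1.9 14.7] gap 35.1 q [-0.14  0.45  0.62  1.83 -0.31  0.96  2.13]
trans [-0.1  0.1  0.4] ang [-0.08  0.1   0.03]
scene6 [(358, np.float64(291.5)), (359, np.float64(292.5)), (360, np.float64(292.5)), (361, np.float64(293.5)), (362, np.float64(294.5)), (363, np.float64(294.5)), (364, np.float64(295.5)), (365, np.float64(296.5)), (366, np.float64(296.5)), (367, np.float64(297.5)), (368, np.float64(297.5)), (369, np.float64(298.5)), (370, np.float64(299.5)), (371, np.float64(299.5)), (372, np.float64(300.5)), (373, np.float64(300.5)), (374, np.float64(299.5)), (375, np.float64(299.5)), (376, np.float64(298.5)), (377, np.float64(298.5))]
[-96.1 -18.1] [-95.4  17.2]
scene7 [(359, np.float64(293.5)), (360, np.float64(294.5)), (361, np.float64(295.5)), (362, np.float64(295.5)), (363, np.float64(296.5)), (364, np.float64(296.5)), (365, np.float64(297.5)), (366, np.float64(298.5)), (367, np.float64(298.5)), (368, np.float64(299.5)), (369, np.float64(299.5)), (370, np.float64(300.5)), (371, np.float64(301.5)), (372, np.float64(301.5)), (373, np.float64(301.5)), (374, np.float64(301.5)), (375, np.float64(300.5)), (376, np.float64(300.5)), (377, np.float64(299.5))]
[-99.6 -19.2] [-98.5  11.5]
```

Emit:
{"name": "carry_out", "arguments": {
  "commands": [
    {"gripper":20,"translation":[0,0,-0.3],"angular":[0,0,0]},
    {"gripper":55,"translation":[0,0,-0.3],"angular":[0,0,0]},
    {"gripper":55,"translation":[0,0,-0.3],"angular":[0,0,0]},
    {"gripper":55,"translation":[0,0,-0.3],"angular":[0,0,0]},
    {"gripper":55,"translation":[0,0,-0.3],"angular":[0,0,0]}
  ]
}}

```text
clock: 7.8
ee_pos: [0.5368, -0.254, 0.0325]
eef_rot: [0.098, 3.139, -0.002]
wrist_force: [-0.2, -0.4, 1.0]
finger_gap: 0.0537
```

Emit:
{"name": "carry_out", "arguments": {
  "commands": [
    {"gripper":55,"translation":[0,0,8],"angular":[0,0,0]},
    {"gripper":55,"translation":[0,0,15],"angular":[0,0,0]},
    {"gripper":55,"translation":[0,0,15],"angular":[0,0,0]},
    {"gripper":55,"translation":[0,0,15],"angular":[0,0,0]}
  ]
}}

```text
clock: 8.2
ee_pos: [0.5365, -0.2539, 0.017]
eef_rot: [0.098, 3.14, -0.002]
wrist_force: [0.4, -0.5, -0.2]
finger_gap: 0.0549
```

```bash
python3 go.py .537 -.2539 .016 -3.6; python3 - <<'E'
from h import *
s=snap('scene','scene8')
cv2.imwrite('pics/c8.png',cv2.resize(s[230:320,345:445],(800,600)[:2],interpolation=cv2.INTER_CUBIC))
E
```

```text
t 8.2 pos [ 0.5365 -0.2539  0.017 ] F [ 0.4 -0.5 -0.2] gap 54.9 q [-0.13  0.47  0.61  1.84 -0.33  0.93  2.14]
trans [-0.4  0.   1. ] ang [-0.08  0.03  0.03]
```

View pics/c8.png

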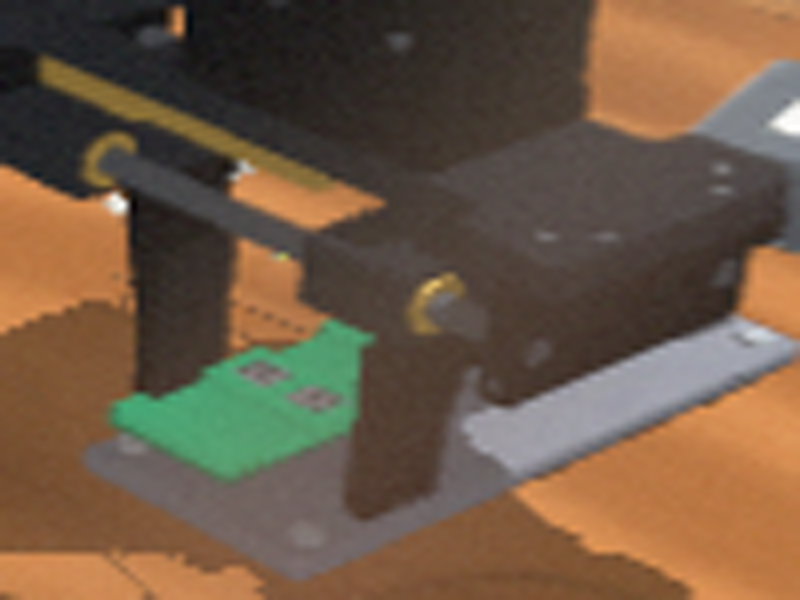

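The plate rests flat on the bed, near-right corner at (230,478), with the finger tips beside it and clear of the foot. I close lower on the pads.

Emit:
{"name": "carry_out", "arguments": {
  "commands": [
    {"gripper":20,"translation":[0,0,0.5],"angular":[0,0,0]},
    {"gripper":20,"translation":[0,0,0.5],"angular":[0,0,0]},
    {"gripper":20,"translation":[0,0,0.5],"angular":[0,0,0]},
    {"gripper":20,"translation":[0,0,0.5],"angular":[0,0,0]},
    {"gripper":20,"translation":[0,0,0.5],"angular":[0,0,0]}
  ]
}}

```text
clock: 8.75
ee_pos: [0.5369, -0.254, 0.017]
eef_rot: [0.098, 3.139, -0.002]
wrist_force: [-0.4, 0.4, 1.5]
finger_gap: 0.0351
```

```bash
python3 - <<'E'
from h import *
a=np.radians(-3.6); ex=np.array([np.cos(a),np.sin(a),0]); ey=np.array([-ex[1],ex[0],0]); O=np.array([.6,-.2545,0])
loc=lambda P:(np.array([(P-O)@ex,(P-O)@ey])*1000).round(1)
f=lambda u,v,z:loc(onz('scene',345+u/8,230+v/6.667,z))
print('plate',f(230,478,.03),f(115,424,.03),'foot top nL',f(88,450,.008),'nR bottom',f(303,580,0))
o=arm.get_obs();print('tcp',loc(o['ee_pos']),o['finger_gap'],o['wrist_force'])
t=O-.0035*ey*0+0.0*ex
r=R.from_rotvec(o['eef_rot']); print('70mm along stage x in tool',(r.inv().apply(ex)*65).round(2))
E
```

```text
plate [-96.3 -22.5] [-98.2  10.8] foot top nL [-87.5  28.7] nR bottom [-84.  -35.8]
tcp [-63.   -3.5] 0.03514523149775259 [-0.35760866  0.37532149  1.48980378]
70mm along stage x in tool [-6.5e+01 -3.0e-02  9.0e-02]
```

Relative to the bed, the plate is centred to within about 1 mm. Now the slide.

Emit:
{"name": "carry_out", "arguments": {
  "commands": [
    {"gripper":20,"translation":[-10,0,0],"angular":[0,0,0]},
    {"gripper":20,"translation":[-20,0,0],"angular":[0,0,0]},
    {"gripper":20,"translation":[-30,0,0],"angular":[0,0,0]},
    {"gripper":20,"translation":[-32,0,0],"angular":[0,0,0]}
  ]
}}

```text
clock: 9.15
ee_pos: [0.5706, -0.2557, 0.017]
eef_rot: [0.096, 3.138, -0.003]
wrist_force: [-1.8, 1.4, 4.8]
finger_gap: 0.0354
```

Emit:
{"name": "carry_out", "arguments": {
  "commands": [
    {"gripper":20,"translation":[-3,0,0],"angular":[0,0,0]},
    {"gripper":20,"translation":[-6,0,0],"angular":[0,0,0]},
    {"gripper":20,"translation":[-9,0,0],"angular":[0,0,0]},
    {"gripper":20,"translation":[-12,0,0],"angular":[0,0,0]}
  ]
}}

```text
clock: 9.55
ee_pos: [0.5801, -0.257, 0.017]
eef_rot: [-0.098, -3.138, 0.002]
wrist_force: [-15.1, 1.7, 13.2]
finger_gap: 0.035
```

```bash
python3 go.py .600 -.258 .017 -3.6
```

```text
t 9.55 pos [ 0.5801 -0.257   0.017 ] F [-15.1   1.7  13.2] gap 35.0 q [-0.11  0.54  0.59  1.73 -0.35  0.98  2.13]
trans [-19.9   0.2  -0.1] ang [-0.06 -0.13  0.03]
```

Emit:
{"name": "carry_out", "arguments": {
  "commands": [
    {"gripper":20,"translation":[-4,0,-0.2],"angular":[0,0,0]},
    {"gripper":20,"translation":[-7,0,-0.2],"angular":[0,0,0]},
    {"gripper":20,"translation":[-10,0,-0.2],"angular":[0,0,0]},
    {"gripper":20,"translation":[-11,0,-0.2],"angular":[0,0,0]}
  ]
}}

```text
clock: 9.95
ee_pos: [0.5904, -0.2581, 0.017]
eef_rot: [-0.099, -3.136, 0.002]
wrist_force: [-1.7, 0.5, 3.0]
finger_gap: 0.0356
```

```bash
python3 go.py .600 -.258 .017 -3.6; python3 - <<'E'
from h import *
s=snap('scene','scene9')
cv2.imwrite('pics/c9.png',cv2.resize(s[230:320,345:445],(800,600)[:2],interpolation=cv2.INTER_CUBIC))
E
```

```text
t 9.95 pos [ 0.5904 -0.2581  0.017 ] F [-1.7  0.5  3. ] gap 35.6 q [-0.1   0.56  0.59  1.7  -0.36  0.99  2.12]
trans [-9.6  0.7 -0. ] ang [-0.07 -0.2  -0.01]
```

View pics/c9.png

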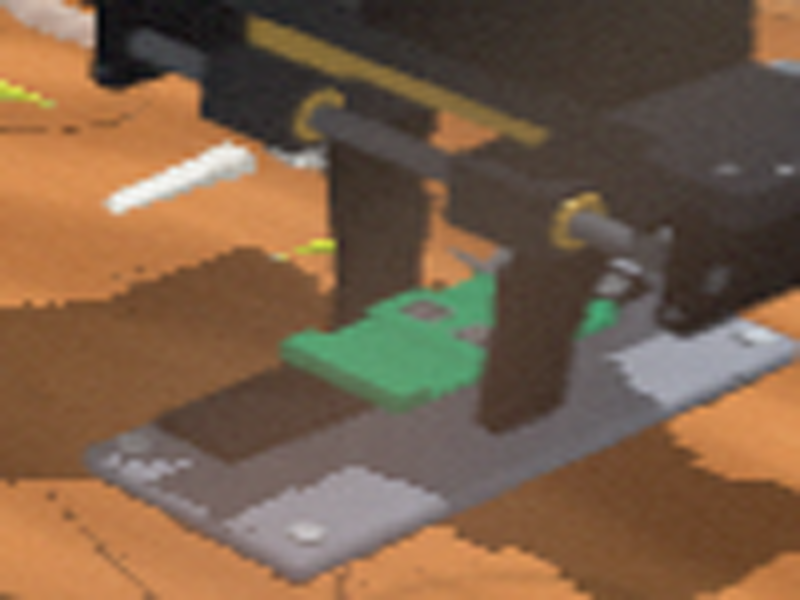

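The plate is on the bed under the clips, near-right corner at (400,408). The force has dropped, which fits a snap-in. I push on to the stop.

Emit:
{"name": "carry_out", "arguments": {
  "commands": [
    {"gripper":20,"translation":[-3,0.2,0],"angular":[0,0,0]},
    {"gripper":20,"translation":[-5,0.4,0],"angular":[0,0,0]},
    {"gripper":20,"translation":[-7,0.4,0],"angular":[0,0,0]}
  ]
}}

```text
clock: 10.3
ee_pos: [0.5976, -0.2581, 0.017]
eef_rot: [-0.099, -3.136, 0.002]
wrist_force: [-4.5, 0.2, 4.6]
finger_gap: 0.0354
```

Emit:
{"name": "carry_out", "arguments": {
  "commands": [
    {"gripper":20,"translation":[-2,0,0],"angular":[0,0,0]},
    {"gripper":20,"translation":[-3,0,0],"angular":[0,0,0]},
    {"gripper":20,"translation":[-3,0,0],"angular":[0,0,0]}
  ]
}}

```text
clock: 10.6
ee_pos: [0.6007, -0.2583, 0.017]
eef_rot: [-0.099, -3.136, 0.002]
wrist_force: [-3.2, 0.2, 3.6]
finger_gap: 0.0354
```

Emit:
{"name": "carry_out", "arguments": {
  "commands": [
    {"gripper":20,"translation":[-2,0,0],"angular":[0,0,0]},
    {"gripper":20,"translation":[-2,0,0],"angular":[0,0,0]},
    {"gripper":20,"translation":[-2,0,0],"angular":[0,0,0]}
  ]
}}

```text
clock: 10.9
ee_pos: [0.6007, -0.2583, 0.0169]
eef_rot: [-0.099, -3.133, -0.0]
wrist_force: [-12.9, 2.4, 12.1]
finger_gap: 0.0353
```

Emit:
{"name": "carry_out", "arguments": {
  "commands": [
    {"gripper":20,"translation":[-2,0,0],"angular":[0,0,0]},
    {"gripper":20,"translation":[-2,0,0],"angular":[0,0,0]},
    {"gripper":20,"translation":[-2,0,0],"angular":[0,0,0]}
  ]
}}

```text
clock: 11.2
ee_pos: [0.6007, -0.2583, 0.017]
eef_rot: [-0.1, -3.129, -0.002]
wrist_force: [-12.6, 3.0, 11.5]
finger_gap: 0.0354
```

The TCP held at x = 0.6007 through two 2 mm pushes with about 12.6 N, so this is the end stop. I release and lift straight up.

Emit:
{"name": "carry_out", "arguments": {
  "commands": [
    {"gripper":20,"translation":[0,0,0],"angular":[0,0,0]},
    {"gripper":58,"translation":[0,0,0],"angular":[0,0,0]},
    {"gripper":58,"translation":[0,0,0],"angular":[0,0,0]},
    {"gripper":58,"translation":[0,0,0],"angular":[0,0,0]},
    {"gripper":58,"translation":[0,0,0],"angular":[0,0,0]}
  ]
}}

```text
clock: 11.7
ee_pos: [0.601, -0.2581, 0.0169]
eef_rot: [-0.1, -3.13, -0.002]
wrist_force: [0.6, -0.2, 0.6]
finger_gap: 0.0557
```

Emit:
{"name": "carry_out", "arguments": {
  "commands": [
    {"gripper":58,"translation":[0,0,-10],"angular":[0,0,0]},
    {"gripper":58,"translation":[0,0,-40],"angular":[0,0,0]},
    {"gripper":58,"translation":[0,0,-90],"angular":[0,0,0]},
    {"gripper":58,"translation":[0,0,-140],"angular":[0,0,0]},
    {"gripper":58,"translation":[0,0,-150],"angular":[0,0,0]}
  ]
}}

```text
clock: 12.2
ee_pos: [0.6051, -0.2603, 0.1742]
eef_rot: [-0.101, -3.139, 0.002]
wrist_force: [0.4, -0.3, -0.3]
finger_gap: 0.0581
```

Emit:
{"name": "carry_out", "arguments": {
  "commands": [
    {"gripper":58,"translation":[50,50,0],"angular":[0,0,0]},
    {"gripper":58,"translation":[80,100,0],"angular":[0,0,0]},
    {"gripper":58,"translation":[100,150,0],"angular":[0,0,0]},
    {"gripper":58,"translation":[100,200,0],"angular":[0,0,0]},
    {"gripper":58,"translation":[100,250,0],"angular":[0,0,0]}
  ]
}}

```text
clock: 12.7
ee_pos: [0.5202, -0.0302, 0.1749]
eef_rot: [0.103, 3.14, 0.0]
wrist_force: [1.0, -0.2, 0.6]
finger_gap: 0.0583
```

```bash
python3 go.py .600 -.258 .017 -3.6; python3 - <<'E'
from h import *
a=snap('top','top10');s=snap('scene','scene10')
W=np.zeros((600,800,3),np.uint8)
W[:600,:300]=cv2.resize(a[160:260,350:400],(300,600),interpolation=cv2.INTER_CUBIC); W[:500,300:]=cv2.resize(s[240:320,355:455],(500,500)[:2],interpolation=cv2.INTER_CUBIC); cv2.imwrite('pics/c10.png',W)
E
```

```text
t 12.7 pos [ 0.5202 -0.0302  0.1749] F [ 1.  -0.2  0.6] gap 58.3 q [-0.56  0.1   0.57  1.86 -0.06  1.19  1.54]
trans [ -94.5 -222.2  157.9] ang [ 0.01  0.01 -0.15]
```

View pics/c10.png

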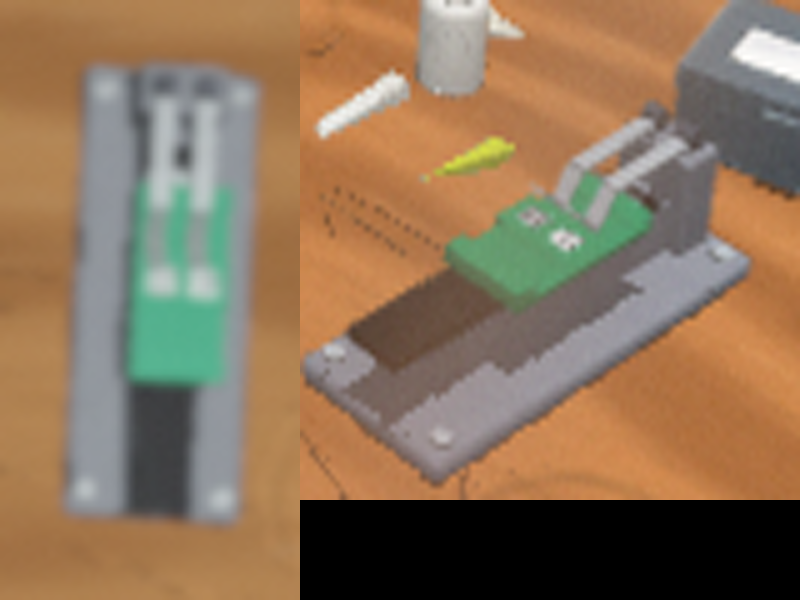

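The top crop shows the plate under both clips and squarely on the bed, squares at (160,282) and (203,285). Scene shows the right clip nose down in the far groove near (595,225), with the end land beyond it. My picture budget is spent, so I check the clip height, the axial position and the white plate numerically.

```bash
python3 - <<'E'
from m import *
s0=cv2.imread('pics/scene0.png').astype(int); s1=cv2.imread('pics/scene10.png').astype(int)
br=lambda s:(s.min(2)>125)&(s.max(2)-s.min(2)<30)
a=np.radians(-3.6); ex=np.array([np.cos(a),np.sin(a),0]); ey=np.array([-ex[1],ex[0],0]); O=np.array([.6,-.2545,0])
P=lambda x,y,z:proj('scene',O+x*ex+y*ey+[0,0,z])+[2,1.7]
for y in(.008,-.008):
    for th in(0,.015,.09):
        f=lambda x,z:P(*(lambda dx,dz:(.075+dx*np.cos(th)+dz*np.sin(th),y,.044+dz*np.cos(th)-dx*np.sin(th)))(x-.075,z-.044)).round(1)
        print(y,th,'tip',f(.005,.042),'nose',f(.019,.031))
for n,s in(('rest',s0),('now',s1)):
    m=br(s); print(n,[(u,np.where(m[255:285,u])[0][:1]+255) for u in range(404,434,3)])
# optical shift of clip ramp/arm patches
g0,g1=[cv2.cvtColor(s.astype(np.uint8),cv2.COLOR_BGR2GRAY) for s in(s0,s1)]
for n,(x0,x1,y0,y1) in dict(armL=(413,428,259,269),armR=(420,436,263,273),post=(430,448,268,290)).items():
    r=cv2.matchTemplate(g1[y0-7:y1+7,x0-7:x1+7],g0[y0:y1,x0:x1],cv2.TM_CCOEFF_NORMED); i=np.unravel_index(r.argmax(),r.shape); print(n,'dv',i[0]-7,'du',i[1]-7,r.max().round(2))
loc=lambda P:(np.array([(P-O)@ex,(P-O)@ey])*1000).round(1)
t=cv2.imread('pics/top10.png').astype(int); gm=((t[...,1]>t[...,2]+20)&(t[...,1]>t[...,0]+5)).astype(np.uint8); o=np.zeros_like(gm); o[170:240,355:395]=gm[170:240,355:395]
v,u=np.where(o); print('top near edge row',v.max(),loc(onz('top',np.median(u),v.max()+.5,.036)),'lat L/R row218',[loc(onz('top',x,218,.036)) for x in(np.where(o[218])[0][0]-.5,np.where(o[218])[0][-1]+.5)])
h=cv2.cvtColor(t.astype(np.uint8),cv2.COLOR_BGR2HSV); w=cv2.inRange(h,(0,0,150),(180,60,255)); o=np.zeros_like(w); o[230:280,285:320]=w[230:280,285:320]; print('white',rect('top',o,.006))
E
```

```text
0.008 0 tip [402.2 272. ] nose [406.5 274.7]
0.008 0.015 tip [402.3 271.5] nose [406.5 274.4]
0.008 0.09 tip [402.6 269.1] nose [406.5 272.6]
-0.008 0 tip [408.8 275.5] nose [413.  278.2]
-0.008 0.015 tip [408.8 275. ] nose [413.  277.8]
-0.008 0.09 tip [409.2 272.5] nose [413. 276.]
rest [(404, array([], dtype=int64)), (407, array([269])), (410, array([265])), (413, array([264])), (416, array([262])), (419, array([261])), (422, array([259])), (425, array([260])), (428, array([261])), (431, array([262]))]
now [(404, array([274])), (407, array([268])), (410, array([265])), (413, array([264])), (416, array([262])), (419, array([261])), (422, array([259])), (425, array([259])), (428, array([260])), (431, array([262]))]
armL dv 0 du 0 0.98
armR dv 0 du 0 0.99
post dv 0 du 0 1.0
top near edge row 224 [-41.2  -4.5] lat L/R row218 [array([-27.4,  16. ]), array([-24.9, -23.5])]
white (((472.40203857421875, -87.02791595458984), (25.755020141601562, 35.05794906616211), 89.93909454345703), (300, 255, 12, 16))
```

Both clip arms are back at their rest height (0 px shift; about 3 px would mean still riding), so they have snapped in. The white plate's visible edges match the start. Handing in.

```bash
python3 -c "
from h import *
o=arm.get_obs();print(o['clock'],abs(o['joint_vel']).max());print(arm.job_done())"
```

```text
12.8 0.10157358997524839
the job is handed in; nothing more can be done
None
```

I loaded the green chamber onto the grey stage's bed, slid it under both clips to the end stop, let go and handed the job in at 12.8 s. No verdict was reported. I gripped the chamber on the table, set it on the open end of the bed, shifted it about 3 mm sideways and re-gripped it lower before pushing.

**Checks that agree**
- **Clips:** the resistance rose to about 15 N and then fell to about 2 N. Afterwards both clip arms matched their rest image with no shift, where about 3 px would mean still riding on the glass.
- **End stop:** two 2 mm pushes then moved nothing, at about 12.6 N, with the tool within 1 mm of the stage's measured middle.
- **White chamber:** the right and lower edges I could see are where they were at the start. The gripper hid the rest in the last picture.

**Checks that disagreed or stayed unsure**
- **Sideways position:** the scene view put the chamber within about 1 mm of the bed's centreline before the slide. The final top view puts it 2–4 mm to the right, still under both clips.
- **Near edge:** the top view measures it at about -41 mm, against the ideal -38 mm. I put that down to image blur and calibration, and relied on the hard stop in the push.
- **Arm at hand-in:** it was clear of everything, but its joints were still settling at up to 0.1 rad/s.

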